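# Lean the long drying board against the tiled stand

## Task

Take the longest of the three boards out of the slotted rack and lean it against the tiled wall of the drying stand: its lower end set down in the trough close behind the wooden foot batten, so that it cannot slide out, and its back resting flat on the wall's top edge. Set it down rather than dropping it, let go of it, and leave the two short boards standing in the rack.

Things in the scene. Friction and masses are not known exactly. Their poses are not given: they have to be found in the camera images.
- long_board_mid (a point): centre of the long plywood board, 260 mm long, 60 wide, 12 thick, about 0.14 kg. It starts upright in one of three slots (70 mm apart) of a wooden rack, its lower end 10 mm above the bench; the slot cheeks reach 50 mm above the bench, with a short board 58 mm away beside it. Axes: z along the length (up at the start; lower end 130 mm along -z), x along the width, y through the thickness.
- stand: drying stand, fixed: base plate with its top at z = 10 mm, white tiled wall at y = 0 to 20, its top at z = 150, and wooden foot batten at y = -85 to -70, its top at z = 30; all 260 mm long. The 70 mm between batten and wall is the trough. Origin: at bench level under the wall's trough-side face, half-way along. Axes: x along the wall, y from trough into wall, z up. Board at the batten leans 22 degrees.
- short_board_a_mid (a point): centre of a short plywood board, 140 mm long, 60 mm wide, 12 mm thick, upright in another slot of the same rack, to stay there. Axes as for the long board.
- short_board_b_mid (a point): centre of the other short plywood board, the same size, upright in the remaining slot, to stay there. Axes as for the long board.

How it is judged:
By the outcome, as a careful person would: the job done as asked, in the order asked, and still so for the second after the job is handed in, with the robot touching nothing.
It also fails if it takes over 35 s, if anything falls off the work surface, if the arm or the gripper's body presses on something with over 40 N, if the wrist force passes 120 N, or if a joint passes its speed limit or range.

## Robot

A 6-joint arm with a two-finger parallel gripper is mounted at the origin on the work surface. World frame = base frame: x ahead of the robot, y to its left, z up, the work surface at z = 0. Lengths are in m, angles in rad, forces in N, time in s.
With the tool pointing down it reaches from about 0.3 to 0.875 m from the base axis. Payload 6.4 kg.
Tool frame: the origin (TCP) lies between the finger pads; the fingertips stand 19 mm ahead of it and the grasp point (between the pads) is the TCP (ctrl.tips_ahead is the z of the fingertips in the tool frame, in m); z points along the fingers, y is the line along which they close (so a half turn about z gives the same grasp; the last joint's range is limited). The gripper opens to 85 mm and grips with 20 to 120 N. Pads are 22 mm wide; open, the fingers measure 114 mm over their backs; the gripper's body (76 mm by 85 mm) begins 54 mm behind the grasp point. The pads swing forward as they close: fully open they stand 13 mm farther back than shut.
Start: joints at [-1.393, 0.181, 1.607, -0, 1.354, -0.206], TCP at [0.215, -0.533, 0.25] pointing down, gripper open.
Joint ranges: [-2.99, 2.99], [-0.89, 2.07], [0.3, 2.58], [-1.14, 4.28], [0, 2.63], [-3.12, 3.12]. Speed limits (rad/s): [2.57, 2.57, 3.01, 3.14, 3.14, 3.14].

## Interface

Orientations are given as a unit quaternion [w, x, y, z].
In Python, from bench import readout, vision, ctrl gives the robot as it stands.
- The arm moves only by the tool play_rows, never from a script. Its arguments are lists of equal length, an entry for each row: "xyz": the shift along the tool's x, y, z in mm, a list of three; "rot": the turn, a rotation vector about the tool's x, y, z in rad, a list of three; "grip": the opening, from 0 (shut) to 1 (fully open). In form: {"xyz": [[x, y, z], ...], "rot": [[rx, ry, rz], ...], "grip": [grip, ...]}. A call has exactly 10 rows; each row is the pose to reach, as a shift and turn from the pose commanded when the call began, along the tool's axes at that moment; what a row does not reach only later rows make up. A row lasts 1/8 s, in which the tool goes at most 62.5 mm and 10.7 degrees, less where a joint would pass 70% of its speed; a pose out of reach is approached as far as the arm can. A call with a gripper value outside its range is refused whole. The fingers move at their own pace and stop on an object; the grip force is fixed at half the most. Time passes only in rows, so rows that repeat a pose let the fingers close, or fill a call up. It gives the time, the measured TCP pose, the force, the opening and the grip force at its end, in the units of the state.
- readout.get_obs(): the state, without advancing time (a new reading comes with each control period).
- vision.camera(name): name is "side" or "top" or "wrist"; returns a dict with "color" (480x640x3 uint8, red, green, blue), "depth" (480x640 float32, m along the optical axis (not along the pixel's ray), 0 where there is no reading), "camera_matrix" (3x3 intrinsics, pixels), "extrinsics" (4x4, takes a point from camera to world coordinates); the wrist camera has in their place "hand_eye" (4x4, takes a point from camera to tool coordinates, whose origin is the TCP and whose axes are the flange's). Camera axes: x right, y down, z forward; pixel columns grow to the right and rows downward; lengths in m; the calibration is good to about 2 mm. The wrist camera is an equidistant fisheye: a pixel r from the principal point sees the ray r / f radians off the axis. A picture is of the moment at which its call begins: read the wrist's pose just before it.
- ctrl.hand_in(): hands the job in; it is judged then, once.
The state is a dict: "time_s": time; "q": joint angles; "dq": joint speeds; "joint_efforts": joint torques, N m; "eef_pos": TCP position; "eef_rot": TCP orientation; "wrist_force": force on the tool from outside, world axes, zero at the start; "torque": the same for the moment, N m; "opening": opening from 0.0 (shut) to 1.0 (fully open); "grasp_force": force on a finger pad.
Only numpy, scipy, OpenCV 4.12 (cv2) and the standard library are available. Lean on these libraries where they do the work, as an engineer would, in place of code of your own. Each camera call takes 0.05 s, during which the arm holds its last target. There are 200 camera calls.

## Working session

There is one attempt and no reset: what is moved stays moved. The work goes in short steps, Python scripts to look and compute and a tool call to move; the robot and the scene stay as the last step left them, time stands still between calls to the robot, and variables do not carry over. Pictures are saved under pics/ and viewed, at most 10 in all, crops included, and the job is handed in when it is done.

Besides the shell and the picture viewer there is one more tool, called as name(argument=value, ...), one argument or row to a line, values as JSON. play_rows: Moves the arm, as the interface text tells. Its arguments: {"type":"object","properties":{"xyz":{"type":"array","items":{"type":"array","items":{"type":"number"}}},"rot":{"type":"array","items":{"type":"array","items":{"type":"number"}}},"grip":{"type":"array","items":{"type":"number"}}},"required":["xyz","rot","grip"]}

```bash
mkdir -p pics; cat > h.py <<'E'
import numpy as np, cv2
from bench import readout, vision, ctrl
def cloud(c):
    K=c["camera_matrix"];d=c["depth"];v,u=np.mgrid[:480,:640]
    P=np.stack([(u-K[0,2])/K[0,0]*d,(v-K[1,2])/K[1,1]*d,d],-1)
    E=c["extrinsics"];W=P@E[:3,:3].T+E[:3,3];W[d==0]=np.nan
    return W
E
python3 - <<'E'
from h import *
o=readout.get_obs();print(o["time_s"],o["eef_pos"],o["eef_rot"],o["opening"])
for n in("side","top"):
    c=vision.camera(n);np.savez("%s.npz"%n,**c)
    cv2.imwrite("pics/%s0.png"%n,c["color"][:,:,::-1]);print(n,c["extrinsics"].round(3).tolist(),c["camera_matrix"][0,0])
E
```

```text
0.0 [ 0.21523046 -0.53262505  0.2493596 ] [-9.00200952e-04  9.81641488e-01  1.90733267e-01  1.69440644e-05] 0.9970758799351515
side [[0.94, -0.246, 0.235, 0.363], [-0.34, -0.645, 0.685, -0.517], [-0.017, -0.724, -0.69, 0.66], [0.0, 0.0, 0.0, 1.0]] 478.70942568881446
top [[0.007, -0.985, 0.171, 0.367], [-1.0, -0.011, -0.02, 0.036], [0.021, -0.171, -0.985, 1.111], [0.0, 0.0, 0.0, 1.0]] 528.4056492513512
```

View pics/side0.png

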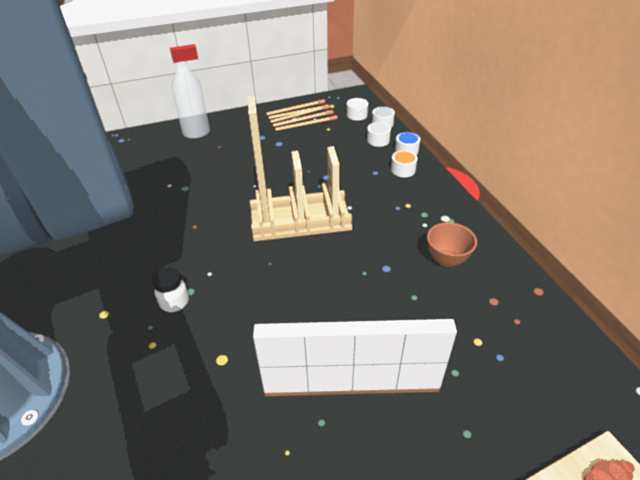

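View pics/top0.png

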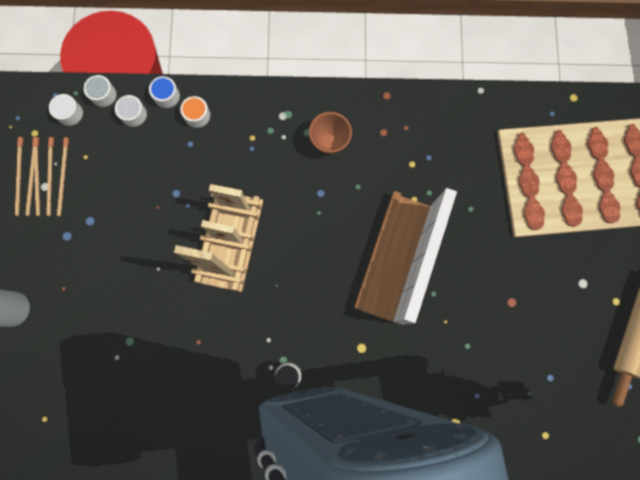

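The side view shows the long board at (258,160), nearest the robot, with the two short ones at (298,185) and (334,170) and the stand's back at (355,360). In the top view the stand's trough (395,255) opens toward the rack (230,240).

```bash
python3 - <<'E'
from h import *
S=cloud(np.load("side.npz"));T=cloud(np.load("top.npz"))
def rect(n,P,m):
    p=P[m];r=cv2.minAreaRect((p[:,:2]*1000).astype(np.float32));print(n,len(p),"z",p[:,2].min().round(3),np.median(p[:,2]).round(3),p[:,2].max().round(3),"rect mm",np.round(r[0],1),np.round(r[1],1),round(r[2],1),"med",np.median(p,0).round(4));return p
def box(u0,u1,v0,v1):
    m=np.zeros((480,640),bool);m[v0:v1,u0:u1]=1;return m
with np.errstate(invalid="ignore"):
  b=box(340,470,180,330)
  rect("top wall",T,b&(T[...,2]>.138)&(T[...,2]<.165))
  rect("top batten",T,b&(T[...,2]>.022)&(T[...,2]<.045)&(box(340,410,180,330)))
  rect("top stand",T,b&(T[...,2]>.006))
  rect("side wall",S,box(240,470,310,400)&(S[...,2]>.144)&(S[...,2]<.16))
  b=box(160,280,170,300)
  for lo,hi in((.262,.29),(.14,.165)):
    m=b&(T[...,2]>lo)&(T[...,2]<hi);n,l,s,c=cv2.connectedComponentsWithStats(m.astype(np.uint8))
    for i in range(1,n):
      if s[i,4]>20: print(c[i]);rect("top board %g"%lo,T,l==i)
  # long board slices in side view
  for z in(.1,.14,.18,.22,.25): rect("side long %g"%z,S,box(240,280,90,240)&(abs(S[...,2]-z)<.012))
  rect("rack",T,b&(T[...,2]>.02)&(T[...,2]<.065))
E
```

```text
top wall 1618 z 0.138 0.149 0.155 rect mm [ 521.2 -177.9] [ 21.5 261.2] 71.2 med [ 0.5165 -0.1757  0.1489]
top batten 994 z 0.022 0.029 0.045 rect mm [ 534.5 -136.8] [103.6 259.8] 71.2 med [ 0.5336 -0.0964  0.0292]
top stand 7494 z 0.006 0.014 0.155 rect mm [ 537.5 -139.4] [263.6 281.6] 82.4 med [ 0.5271 -0.1444  0.0142]
side wall 3117 z 0.144 0.15 0.154 rect mm [ 520.4 -179.3] [ 23.3 260.2] 71.3 med [ 0.5197 -0.1802  0.1499]
[193.51351351 253.04391892]
top board 0.262 296 z 0.262 0.27 0.274 rect mm [499.5 232. ] [60.7 12.5] 78.5 med [0.4991 0.2321 0.2696]
[225.58227848 191.1350211 ]
top board 0.14 237 z 0.14 0.149 0.155 rect mm [636.8 206.6] [60.7 12.9] 78.6 med [0.6359 0.2056 0.1495]
[217.98305085 227.22881356]
top board 0.14 236 z 0.14 0.149 0.154 rect mm [567.6 217.7] [60.1 12.7] 78.6 med [0.5668 0.2169 0.1494]
[212.15517241 266.17241379]
top board 0.14 58 z 0.14 0.152 0.164 rect mm [493.3 231.5] [59.3 11.6] 89.7 med [0.4936 0.2208 0.1518]
side long 0.1 68 z 0.088 0.1 0.112 rect mm [503.9 227.6] [60.7 11.1] 67.1 med [0.4937 0.2027 0.1005]
side long 0.14 76 z 0.128 0.141 0.152 rect mm [496.5 217.8] [34.9 11.9] 78.2 med [0.4935 0.2023 0.1409]
side long 0.18 80 z 0.168 0.181 0.192 rect mm [495.3 209.2] [20.4 11.6] 74.2 med [0.4934 0.2023 0.1805]
side long 0.22 87 z 0.208 0.22 0.231 rect mm [502.1 220.1] [46.  11.2] 62.8 med [0.4934 0.2025 0.22  ]
side long 0.25 94 z 0.238 0.251 0.262 rect mm [504.3 228.5] [61.9 11.3] 67.5 med [0.4937 0.2023 0.2506]
rack 1842 z 0.02 0.042 0.065 rect mm [568.4 218.8] [100.9 200.7] 78.8 med [0.5612 0.2025 0.0422]
```

```bash
cat >> h.py <<'E'
from scipy.spatial.transform import Rotation as R
O=np.array([.5241,-.1691,0]);a=np.radians(71.25)
Y=-np.array([np.cos(a),np.sin(a),0]);Z=np.array([0,0,1.]);X=np.cross(Y,Z)
SM=np.stack([X,Y,Z],1)
def down(yaw): # tool pointing down, tool y at yaw (deg)
    y=np.array([np.cos(np.radians(yaw)),np.sin(np.radians(yaw)),0]);return np.stack([np.cross(y,-Z),y,-Z],1)
def lean(th,yb,zb,d,x=0): # board tilt deg, back-bottom corner (stand y,z m), d=TCP distance from lower end
    t=np.radians(th);u=np.array([0,np.sin(t),np.cos(t)]);n=np.array([0,np.cos(t),-np.sin(t)])
    p=np.array([x,yb,zb])+d*u-.006*n
    return O+SM@p, SM@np.stack([np.cross(-n,-u),-n,-u],1)
def rel(p,M,p0=None,M0=None):
    o=readout.get_obs()
    if p0 is None: p0=o["eef_pos"];w,x,y,z=o["eef_rot"];M0=R.from_quat([x,y,z,w]).as_matrix()
    p=np.array(p);print("to",p.round(4),"mm",(1000*M0.T@(p-p0)).round(1),"rot",R.from_matrix(M0.T@M).as_rotvec().round(4))
E
python3 - <<'E'
from h import *
rel([.4995,.232,.34],down(-11.5))
E
```

```text
to [0.4995 0.232  0.34  ] mm [ 549.9 -602.8  -89.4] rot [-0.0013 -0.0011 -0.9864]
```

play_rows(
  xyz=[
    [0,0,-60],
    [60,-60,-90],
    [110,-110,-90],
    [160,-160,-90],
    [200,-210,-90],
    [240,-260,-90],
    [280,-310,-90],
    [320,-355,-90],
    [360,-395,-90],
    [400,-440,-90],
  ],
  rot=[
    [0,0,0],
    [0,0,-0.1],
    [0,0,-0.2],
    [0,0,-0.3],
    [0,0,-0.4],
    [0,0,-0.5],
    [0,0,-0.6],
    [0,0,-0.7],
    [0,0,-0.8],
    [0,0,-0.9],
  ],
  grip=[0.6,0.6,0.6,0.6,0.6,0.6,0.6,0.6,0.6,0.6],
)

```text
time_s: 1.35
eef_pos: [0.4091, -0.0076, 0.3403]
eef_rot: [0.0, 0.8, 0.6, 0.0]
wrist_force: [1.5, -0.1, -0.4]
opening: 0.597
grasp_force: 0.0
```

```bash
python3 -c "
from h import *
rel([.4995,.232,.34],down(-11.5))"
```

```text
to [0.4995 0.232  0.34  ] mm [255.3  19.7   0.3] rot [ 0.0008  0.0002 -0.0832]
```

play_rows(
  xyz=[
    [40,3,0],
    [80,6,0],
    [120,9,0],
    [160,12,0],
    [200,16,0],
    [225,18,0],
    [225,18,0],
    [225,18,0],
    [225,18,0],
    [225,18,0],
  ],
  rot=[
    [0,0,-0.03],
    [0,0,-0.06],
    [0,0,-0.083],
    [0,0,-0.083],
    [0,0,-0.083],
    [0,0,-0.083],
    [0,0,-0.083],
    [0,0,-0.083],
    [0,0,-0.083],
    [0,0,-0.083],
  ],
  grip=[0.6,0.6,0.6,0.6,0.6,0.6,0.6,0.6,0.6,0.6],
)

```text
time_s: 2.6
eef_pos: [0.4898, 0.2004, 0.3405]
eef_rot: [0.0, 0.776, 0.631, 0.0]
wrist_force: [0.4, 0.6, 0.3]
opening: 0.603
grasp_force: 0.0
```

```bash
python3 -c "
from h import *
rel([.4995,.232,.240],down(-11.5))
o=readout.get_obs();c=vision.camera('wrist');cv2.imwrite('pics/w1.png',c['color'][:,:,::-1]);np.savez('w1.npz',**c)
print(o['wrist_force'],c['hand_eye'].round(3).tolist(),c['camera_matrix'])"
```

```text
to [0.4995 0.232  0.24  ] mm [ 32.9   3.  100.5] rot [ 0.0003 -0.     -0.0044]
[0.38146703 0.58502888 0.26084509] [[-0.001, -0.955, -0.296, 0.076], [1.0, -0.001, 0.0, 0.0], [-0.0, -0.296, 0.955, -0.125], [0.0, 0.0, 0.0, 1.0]] [[371.64829954   0.         322.3018305 ]
 [  0.         371.64829954 242.00634653]
 [  0.           0.           1.        ]]
```

View pics/w1.png

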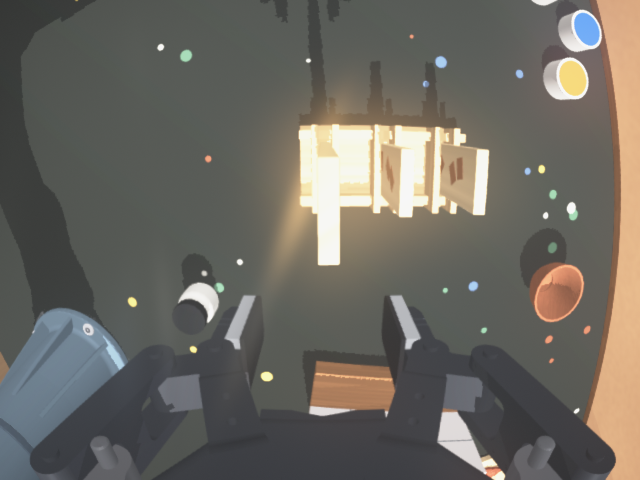

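The wrist view shows the long board's end, spanning (317–340, 145–265), centred about 3 mm to +y of the fingers' mid-plane. That agrees with the computed 3.0 mm.

play_rows(
  xyz=[
    [20,2,0],
    [33,3,10],
    [33,3,35],
    [33,3,60],
    [33,3,85],
    [33,3,100],
    [33,3,100],
    [33,3,100],
    [33,3,100],
    [33,3,100],
  ],
  rot=[
    [0,0,-0.0044],
    [0,0,-0.0044],
    [0,0,-0.0044],
    [0,0,-0.0044],
    [0,0,-0.0044],
    [0,0,-0.0044],
    [0,0,-0.0044],
    [0,0,-0.0044],
    [0,0,-0.0044],
    [0,0,-0.0044],
  ],
  grip=[0.6,0.6,0.6,0.6,0.6,0.6,0.6,0.4,0.2,0.0],
)

```text
time_s: 3.9
eef_pos: [0.5001, 0.2329, 0.2415]
eef_rot: [0.0, 0.774, 0.633, 0.001]
wrist_force: [0.1, 0.3, 2.4]
opening: 0.132
grasp_force: 58.8
```

play_rows(
  xyz=[
    [0,0,0],
    [0,0,0],
    [0,0,0],
    [0,0,0],
    [0,0,0],
    [0,0,-10],
    [0,0,-20],
    [0,0,-30],
    [0,0,-40],
    [0,0,-50],
  ],
  rot=[
    [0,0,0],
    [0,0,0],
    [0,0,0],
    [0,0,0],
    [0,0,0],
    [0,0,0],
    [0,0,0],
    [0,0,0],
    [0,0,0],
    [0,0,0],
  ],
  grip=[0,0,0,0,0,0,0,0,0,0],
)

```text
time_s: 5.15
eef_pos: [0.4995, 0.2328, 0.2911]
eef_rot: [0.0, 0.774, 0.633, 0.0]
wrist_force: [0.1, -0.2, -0.8]
opening: 0.13
grasp_force: 58.4
```

```bash
python3 -c "
from h import *
o=readout.get_obs();print(o['wrist_force'],o['opening'],o['grasp_force'])
rel([.4995,.232,.44],down(-11.5))
p,M=lean(0,-.040,.2,.23);rel(p,M)
p,M=lean(15,-.052,.06,.23);rel(p,M)"
```

```text
[ 0.06592569 -0.20877103 -0.77092444] 0.13038485529783106 58.35324704647064
to [0.4995 0.232  0.44  ] mm [  -0.8    0.2 -148.9] rot [ 0.0001 -0.0001  0.0011]
to [ 0.5389 -0.1255  0.43  ] mm [-343.4  109.7 -138.9] rot [ 2.0000e-04  0.0000e+00 -1.4431e+00]
to [ 0.5235 -0.1707  0.2837] mm [-390.8  103.6    7.3] rot [-0.2145  0.1889 -1.4342]
```

play_rows(
  xyz=[
    [0,0,-30],
    [0,0,-60],
    [0,0,-95],
    [0,0,-120],
    [0,0,-139],
    [-35,11,-139],
    [-70,22,-139],
    [-110,35,-139],
    [-150,48,-139],
    [-190,61,-139],
  ],
  rot=[
    [0,0,0],
    [0,0,0],
    [0,0,0],
    [0,0,0],
    [0,0,-0.1],
    [0,0,-0.25],
    [0,0,-0.4],
    [0,0,-0.55],
    [0,0,-0.7],
    [0,0,-0.85],
  ],
  grip=[0,0,0,0,0,0,0,0,0,0],
)

```text
time_s: 6.4
eef_pos: [0.5215, 0.0332, 0.4298]
eef_rot: [0.0, 0.442, 0.897, 0.0]
wrist_force: [1.0, -0.0, -1.8]
opening: 0.131
grasp_force: 58.5
```

```bash
python3 -c "
from h import *
p,M=lean(0,-.040,.2,.23);rel(p,M)"
```

```text
to [ 0.5389 -0.1255  0.43  ] mm [-136.4  -82.9   -0.2] rot [ 2.000e-04  3.000e-04 -5.881e-01]
```

play_rows(
  xyz=[
    [-25,-15,0],
    [-50,-30,0],
    [-75,-45,0],
    [-100,-60,0],
    [-125,-75,0],
    [-136,-83,0],
    [-136,-83,0],
    [-136,-83,0],
    [-136,-83,0],
    [-136,-83,0],
  ],
  rot=[
    [0,0,-0.12],
    [0,0,-0.24],
    [0,0,-0.36],
    [0,0,-0.48],
    [0,0,-0.58],
    [0,0,-0.588],
    [0,0,-0.588],
    [0,0,-0.588],
    [0,0,-0.588],
    [0,0,-0.588],
  ],
  grip=[0,0,0,0,0,0,0,0,0,0],
)

```text
time_s: 7.65
eef_pos: [0.5379, -0.1233, 0.4295]
eef_rot: [0.0, 0.165, 0.986, 0.0]
wrist_force: [0.4, -0.4, -1.3]
opening: 0.128
grasp_force: 58.5
```

```bash
python3 -c "
from h import *
print(readout.get_obs()['wrist_force'])
p,M=lean(0,-.040,.2,.2315);rel(p,M)
p,M=lean(15,-.052,.18,.2315);rel(p,M)
p,M=lean(15,-.052,.04,.2315);rel(p,M)
c=vision.camera('side');cv2.imwrite('pics/s2.png',c['color'][:,:,::-1])"
```

```text
[ 0.44153507 -0.44899626 -1.28615353]
to [ 0.5389 -0.1255  0.4315] mm [-1.6 -1.8 -2. ] rot [ 0.0001  0.0002 -0.0044]
to [ 0.5234 -0.1711  0.4052] mm [ -1.9 -49.9  24.3] rot [-0.2617  0.0008 -0.0044]
to [ 0.5234 -0.1711  0.2652] mm [ -1.8 -49.9 164.3] rot [-0.2617  0.0008 -0.0044]
```

View pics/s2.png

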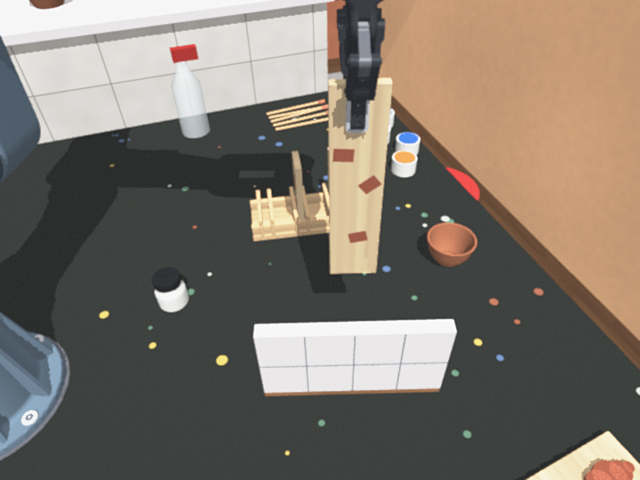

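The board hangs from the gripper with its lower end at (353,272), above and behind the wall (355,325), and the rack is undisturbed. Next I tilt and lower it.

play_rows(
  xyz=[
    [0,-17,8],
    [0,-35,16],
    [-2,-50,24],
    [-2,-50,24],
    [-2,-50,50],
    [-2,-50,80],
    [-2,-50,110],
    [-2,-50,140],
    [-2,-50,164],
    [-2,-50,164],
  ],
  rot=[
    [-0.087,0,0],
    [-0.174,0,0],
    [-0.262,0,-0.0044],
    [-0.262,0,-0.0044],
    [-0.262,0,-0.0044],
    [-0.262,0,-0.0044],
    [-0.262,0,-0.0044],
    [-0.262,0,-0.0044],
    [-0.262,0,-0.0044],
    [-0.262,0,-0.0044],
  ],
  grip=[0,0,0,0,0,0,0,0,0,0],
)

```text
time_s: 8.95
eef_pos: [0.5229, -0.1704, 0.264]
eef_rot: [0.02, 0.161, 0.978, 0.129]
wrist_force: [0.9, -0.1, -1.5]
opening: 0.134
grasp_force: 58.7
```

```bash
python3 -c "
from h import *
print(readout.get_obs()['wrist_force'])
for t,y,z in((15,-.052,.04),(15,-.052,.014),(15,-.052,.010),(15,-.052,.008)): rel(*lean(t,y,z,.2315))
c=vision.camera('top');cv2.imwrite('pics/t3.png',cv2.resize(c['color'][150:350,300:540,::-1],None,fx=3,fy=3))
T=cloud(c)
o=readout.get_obs()
m=np.zeros((480,640),bool);m[150:350,300:560]=1
m&=np.isfinite(T[...,0])
Q=(T-O)@SM
# board front face points: in stand frame
with np.errstate(invalid='ignore'):
  for z in(.04,.07,.1,.13,.16,.19,.22):
    k=m&(abs(Q[...,2]-z)<.008)&(abs(Q[...,0])<.04)&(Q[...,1]<.03)&(Q[...,1]>-.065)
    if k.sum()>5: print(z,k.sum(),np.median(Q[k],0).round(4),Q[k][:,0].min().round(3),Q[k][:,0].max().round(3))"
```

```text
[ 0.92254321 -0.06708574 -1.464123  ]
to [ 0.5234 -0.1711  0.2652] mm [-0.7 -0.2 -1.3] rot [ 0.0004 -0.0029 -0.0001]
to [ 0.5234 -0.1711  0.2392] mm [-0.8 -6.9 23.8] rot [ 0.0004 -0.0029 -0.0001]
to [ 0.5234 -0.1711  0.2352] mm [-0.8 -7.9 27.7] rot [ 0.0004 -0.0029 -0.0001]
to [ 0.5234 -0.1711  0.2332] mm [-0.8 -8.5 29.6] rot [ 0.0004 -0.0029 -0.0001]
0.04 50 [ 0.0121 -0.0634  0.044 ] -0.03 0.038
0.07 101 [ 0.0069 -0.0567  0.0702] -0.03 0.037
0.1 112 [ 0.0088 -0.0489  0.0999] -0.03 0.039
0.13 119 [ 0.0105 -0.0407  0.1299] -0.03 0.039
0.16 116 [ 0.0043 -0.033   0.159 ] -0.031 0.034
0.19 128 [ 0.0025 -0.025   0.1906] -0.03 0.03
0.22 95 [ 0.0126 -0.0174  0.22  ] -0.013 0.03
```

View pics/t3.png

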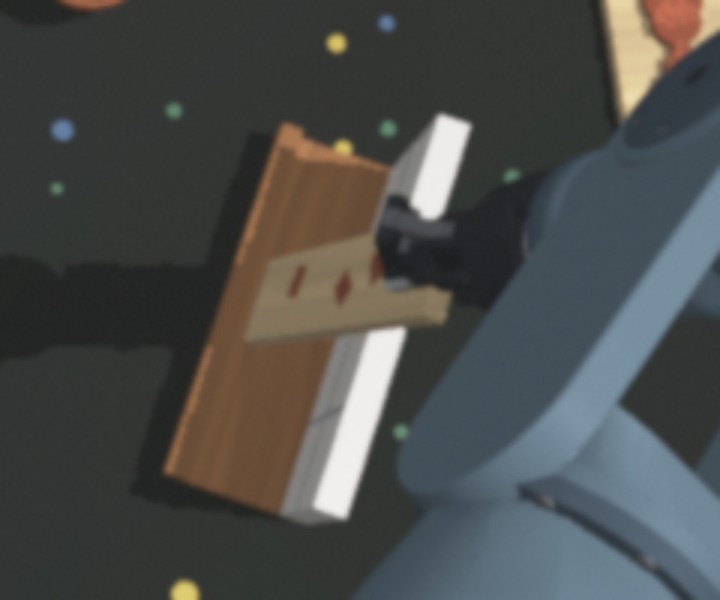

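The crop shows the board tilted over the trough, its lower end at about (255,300) inside the batten and its back clear of the wall. The face points match the plan to under 1 mm, so I lower it to the base.

play_rows(
  xyz=[
    [0,-3,8],
    [0,-4.5,15],
    [-1,-6,21],
    [-1,-6.9,24],
    [-1,-7.2,25],
    [-1,-7.4,26],
    [-1,-7.6,26.5],
    [-1,-7.6,26.5],
    [-1,-7.6,26.5],
    [-1,-7.6,26.5],
  ],
  rot=[
    [0,-0.003,0],
    [0,-0.003,0],
    [0,-0.003,0],
    [0,-0.003,0],
    [0,-0.003,0],
    [0,-0.003,0],
    [0,-0.003,0],
    [0,-0.003,0],
    [0,-0.003,0],
    [0,-0.003,0],
  ],
  grip=[0,0,0,0,0,0,0,0,0,0],
)

```text
time_s: 10.25
eef_pos: [0.5243, -0.1727, 0.2378]
eef_rot: [0.023, 0.162, 0.978, 0.129]
wrist_force: [-0.7, -0.8, -1.1]
opening: 0.136
grasp_force: 58.9
```

```bash
python3 -c "
from h import *
print(readout.get_obs()['wrist_force'])
for t,y,z in((15,-.052,.010),(18,-.054,.011),(20,-.056,.011),(21.5,-.057,.011),(22.2,-.0572,.010)): rel(*lean(t,y,z,.2315))"
```

```text
[-0.6926245  -0.75951214 -1.08070608]
to [ 0.5234 -0.1711  0.2352] mm [1.4 0.5 2.9] rot [ 0.0002  0.0039 -0.0006]
to [ 0.5203 -0.1803  0.233 ] mm [ 1.4 -9.4  2.4] rot [-0.0522  0.0039 -0.0005]
to [ 0.5185 -0.1857  0.2306] mm [  1.4 -15.6   3.3] rot [-0.0871  0.0039 -0.0004]
to [ 0.5169 -0.1902  0.2286] mm [  1.4 -20.6   4. ] rot [-0.1133  0.0039 -0.0003]
to [ 0.5162 -0.1925  0.2266] mm [  1.4 -23.5   5.3] rot [-0.1255  0.0039 -0.0003]
```

play_rows(
  xyz=[
    [0,-3,0.5],
    [0,-6,1],
    [1,-9.4,1.8],
    [1,-12,2],
    [1,-15.6,2.5],
    [1,-18,2.8],
    [1,-20.6,3.2],
    [1,-20.6,3.2],
    [1,-20.6,3.2],
    [1,-20.6,3.2],
  ],
  rot=[
    [-0.017,0.002,0],
    [-0.035,0.002,0],
    [-0.052,0.002,0],
    [-0.07,0.002,0],
    [-0.087,0.002,0],
    [-0.1,0.002,0],
    [-0.113,0.002,0],
    [-0.113,0.002,0],
    [-0.113,0.002,0],
    [-0.113,0.002,0],
  ],
  grip=[0,0,0,0,0,0,0,0,0,0],
)

```text
time_s: 11.5
eef_pos: [0.5173, -0.1903, 0.2294]
eef_rot: [0.031, 0.16, 0.969, 0.184]
wrist_force: [0.7, -0.5, -1.5]
opening: 0.129
grasp_force: 58.8
```

```bash
cat > face.py <<'E'
from h import *
c=vision.camera('top');Q=(cloud(c)-O)@SM;m=np.zeros((480,640),bool);m[150:350,300:560]=1
import sys;cv2.imwrite(sys.argv[1],cv2.resize(c['color'][150:350,300:540,::-1],None,fx=3,fy=3))
with np.errstate(invalid='ignore'):
  k=m&(Q[...,2]>.04)&(Q[...,2]<.2)&(abs(Q[...,0])<.025)&(Q[...,1]<.06)&(Q[...,1]>-.075)
  q=Q[k];f=np.polyfit(q[:,2],q[:,1],1)
  for _ in range(4): r=abs(np.polyval(f,q[:,2])-q[:,1])<.006;f=np.polyfit(q[r,2],q[r,1],1)
t=np.arctan(f[0]);print("n",r.sum(),"tilt",np.degrees(t).round(2),"front y at z30",np.polyval(f,.03).round(4),"at z14.5",np.polyval(f,.0145).round(4),"back y at z150",(np.polyval(f,.15)+.012/np.cos(t)).round(4))
E
python3 -c "
from h import *
print(readout.get_obs()['wrist_force'])
for t,y,z in((21.5,-.057,.011),(21.5,-.057,.009),(22.2,-.0572,.009)): rel(*lean(t,y,z,.2315))"
python3 face.py pics/t4.png
```

```text
[ 0.65961324 -0.52675588 -1.54527962]
to [ 0.5169 -0.1902  0.2286] mm [ 0.4 -0.3  0.8] rot [-0.0004  0.0019  0.0001]
to [ 0.5169 -0.1902  0.2266] mm [ 0.4 -1.   2.6] rot [-0.0004  0.0019  0.0001]
to [ 0.5162 -0.1925  0.2256] mm [ 0.4 -3.7  2.7] rot [-0.0126  0.0019  0.0001]
n 1113 tilt 21.44 front y at z30 -0.0633 at z14.5 -0.0694 back y at z150 -0.0033
```

play_rows(
  xyz=[
    [0,-0.2,0.5],
    [0,-0.4,1],
    [0,-0.6,1.5],
    [0,-0.8,2],
    [0,-1,2.5],
    [0,-1,2.5],
    [0,-1,2.5],
    [0,-1,2.5],
    [0,-1,2.5],
    [0,-1,2.5],
  ],
  rot=[
    [0,0,0],
    [0,0,0],
    [0,0,0],
    [0,0,0],
    [0,0,0],
    [0,0,0],
    [0,0,0],
    [0,0,0],
    [0,0,0],
    [0,0,0],
  ],
  grip=[0,0,0,0,0,0,0,0,0,0],
)

```text
time_s: 12.8
eef_pos: [0.5174, -0.1908, 0.2274]
eef_rot: [0.032, 0.16, 0.969, 0.184]
wrist_force: [-1.3, -1.2, 6.2]
opening: 0.131
grasp_force: 59.8
```

play_rows(
  xyz=[
    [0,-0.8,0],
    [0,-1.6,0],
    [0,-2.4,0],
    [0,-3.2,0],
    [0,-3.7,0],
    [0,-3.7,0],
    [0,-3.7,0],
    [0,-3.7,0],
    [0,-3.7,0],
    [0,-3.7,0],
  ],
  rot=[
    [-0.0035,0,0],
    [-0.007,0,0],
    [-0.0105,0,0],
    [-0.014,0,0],
    [-0.016,0,0],
    [-0.016,0,0],
    [-0.016,0,0],
    [-0.016,0,0],
    [-0.016,0,0],
    [-0.016,0,0],
  ],
  grip=[0,0,0,0,0,0,0,0,0,0],
)

```text
time_s: 14.05
eef_pos: [0.5164, -0.1937, 0.2261]
eef_rot: [0.033, 0.16, 0.968, 0.192]
wrist_force: [-1.3, -0.1, 6.5]
opening: 0.134
grasp_force: 59.8
```

```bash
python3 -c "
from h import *
o=readout.get_obs();print('stand force',SM.T@o['wrist_force'])"
python3 face.py pics/t5.png
```

```text
stand force [1.17766526 0.55644687 6.52220303]
n 1160 tilt 22.44 front y at z30 -0.0626 at z14.5 -0.0691 back y at z150 -0.0001
```

play_rows(
  xyz=[
    [0,-0.6,0],
    [0,-1.2,0],
    [0,-1.2,0],
    [0,-1.2,0],
    [0,-1.2,0],
    [0,-1.2,0],
    [0,-1.2,0],
    [0,-1.2,0],
    [0,-1.2,0],
    [0,-1.2,0],
  ],
  rot=[
    [-0.003,0,0],
    [-0.005,0,0],
    [-0.005,0,0],
    [-0.005,0,0],
    [-0.005,0,0],
    [-0.005,0,0],
    [-0.005,0,0],
    [-0.005,0,0],
    [-0.005,0,0],
    [-0.005,0,0],
  ],
  grip=[0,0,0,0,0.17,0.22,0.3,0.4,0.5,0.5],
)

```text
time_s: 15.35
eef_pos: [0.5157, -0.1948, 0.2248]
eef_rot: [0.033, 0.16, 0.967, 0.194]
wrist_force: [-0.2, 0.9, 0.1]
opening: 0.503
grasp_force: 0.0
```

```bash
python3 -c "
from h import *
o=readout.get_obs();print('stand force',SM.T@o['wrist_force'],o['opening'])"
python3 face.py pics/t6.png
```

```text
stand force [ 0.49178624 -0.75369813  0.12318796] 0.5033654792448157
n 1080 tilt 22.85 front y at z30 -0.0638 at z14.5 -0.0703 back y at z150 -0.0002
```

View pics/t6.png

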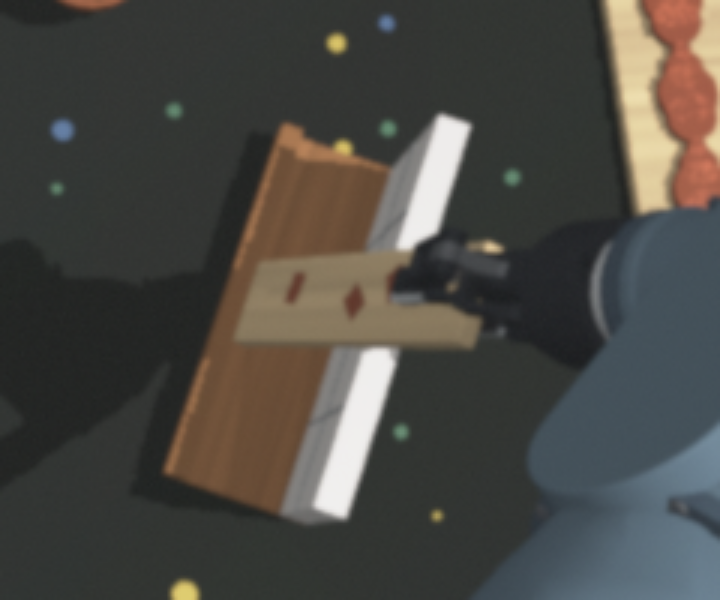

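The released board leans on the wall, with its lower end at (245,300) against the batten (22.9°, back at the wall's top edge). Now I withdraw along the board.

play_rows(
  xyz=[
    [0,0,-5],
    [0,0,-15],
    [0,0,-30],
    [0,0,-50],
    [0,0,-75],
    [0,0,-100],
    [0,0,-125],
    [0,0,-140],
    [0,0,-140],
    [0,0,-140],
  ],
  rot=[
    [0,0,0],
    [0,0,0],
    [0,0,0],
    [0,0,0],
    [0,0,0],
    [0,0,0],
    [0,0,0],
    [0,0,0],
    [0,0,0],
    [0,0,0],
  ],
  grip=[0.5,0.5,0.5,0.5,0.5,0.5,0.5,0.5,0.5,0.5],
)

```text
time_s: 16.65
eef_pos: [0.4979, -0.2455, 0.3531]
eef_rot: [0.032, 0.16, 0.967, 0.194]
wrist_force: [-0.3, 0.2, -0.2]
opening: 0.499
grasp_force: 0.0
```

```bash
python3 face.py pics/t7.png; python3 -c "
from h import *
c=vision.camera('side');cv2.imwrite('pics/s8.png',c['color'][:,:,::-1])"
```

```text
n 1178 tilt 22.9 front y at z30 -0.0638 at z14.5 -0.0704 back y at z150 -0.0001
```

View pics/s8.png

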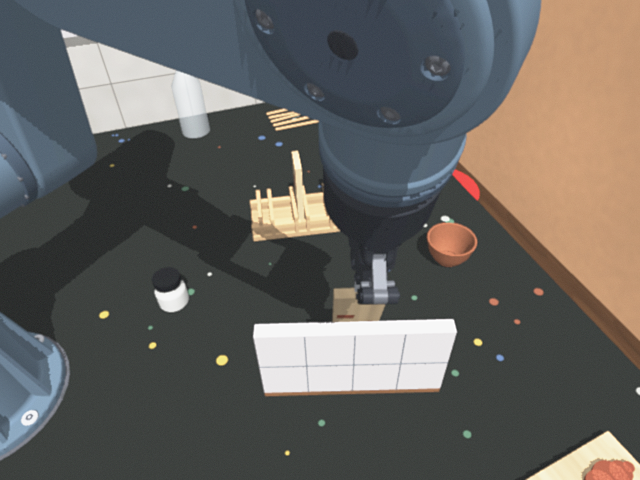

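The side view shows the board's upper end (333–383, 290–320) standing above the wall's top edge. The gripper is clear of it, and a short board is still in the rack at (298,185), the other hidden by the arm. The board has not moved since I withdrew.

```bash
python3 -c "
from h import *
T=cloud(vision.camera('top'))
for p in((225,191),(218,227)): print(T[p[1],p[0]].round(3))
print(ctrl.hand_in())"
```

```text
[0.636 0.207 0.15 ]
[0.567 0.217 0.15 ]
the job is handed in; nothing more can be done
None
```

The long board leans at about 23° against the wall's top edge, its foot against the batten and released; both short boards still stand in the rack, and the job was handed in at about 17 s.

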